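# Clear the drill-jig cover, fit it on its pin and hold it down

## Task

Take the drill-jig cover by its handle, lift it and tip it so that the three brass plugs lying on it slide off its open edge into the blue bin. Then set it level on the drilling fixture, in line with the slot (either way round), feel along the slot until it drops over the locating pin, and press it down as far as the sprung pad goes. Finish holding it: keep the handle gripped and the cover pressed fully down, and leave the other things on the bench where they are.

Things in the scene. Friction and masses are not known exactly. Their poses are not given: they have to be found in the camera images.
- cover_handle (a point): Centre of the handle of the loose drill-jig cover (0.4 kg): an upright aluminium bar 16 mm thick (x), 60 mm long (y), 60 mm tall, standing on the cover's top; this point is 48 mm above the cover's underside, the bar's top 78 mm. Axes are the cover's own: z up, x along the cover, y along the handle. The cover starts flat on the bench, open edge roughly towards the robot.
- cover_lip (a point): Middle of the cover's open edge (-x edge), on its smooth top: 90 mm towards -x from the handle's centre and 30 mm below it. The other three edges carry a rim 12 mm tall, 5 mm thick. Axes as the cover.
- cover: The same cover: grey plate 130 mm (x, from -90 to +40 mm) by 100 mm (y), 18 mm thick with a smooth steel top. Origin on its underside straight below the handle's middle: there is the mouth of a blind round socket, 18 mm across, 16 mm deep, not seen from above. Axes as cover_handle.
- plug0_mid (a point): Centre (half-way up) of a brass hexagonal pipe plug, 25 mm across, 14 mm tall with a 16 mm wide spigot on top, 26 mm tall in all, about 60 g. It starts standing on the cover between handle and open edge; it slides when the cover is tilted 13 to 20 degrees.
- plug1_mid (a point): Centre (half-way up) of a brass hexagonal pipe plug, 25 mm across, 14 mm tall with a 16 mm wide spigot on top, 26 mm tall in all, about 60 g. It starts standing on the cover between handle and open edge; it slides when the cover is tilted 13 to 20 degrees.
- plug2_mid (a point): Centre (half-way up) of a brass hexagonal pipe plug, 25 mm across, 14 mm tall with a 16 mm wide spigot on top, 26 mm tall in all, about 60 g. It starts standing on the cover between handle and open edge; it slides when the cover is tilted 13 to 20 degrees.
- bin: Blue plastic open parts bin standing loose on the bench, 0.6 kg: 170 mm (x) by 140 mm (y) by 70 mm tall, walls 4 mm. Origin at the centre of its underside, z up.
- fixture: Drilling fixture bolted to the bench: steel base 190 mm (x) by 130 mm (y) by 14 mm thick, origin at the centre of its underside, z up. Above it a sprung aluminium pressure pad 150 mm (x) by 110 mm (y), its top 40 mm above the bench when free, with a slot 22 mm wide and 110 mm long along x in its middle.
- slot_mid (a point): Middle of the fixture's slot, level with the free pad's top. A fixed steel pin stands in the slot on its centre line, up to 14 mm to either side (fixture's x) of this point; just where is not told. 14 mm thick, tapering to 8 mm at its flat tip, 9 mm proud of the free pad. The cover rides on the tip (underside 49 mm up) till its socket is within about 4 mm, then drops.
- pad (a joint): How far the sprung pressure pad is pushed down, in m: 0 free, 0.005 against its stop. It starts to move at about 6 N and is fully down at about 14 N.
- coupler: Bystander: black pipe coupler, a ring 60 mm across and 60 mm tall, standing loose; origin at the centre of its underside.
- can: Bystander: can 56 mm across and 85 mm tall; origin at the centre of its underside.
- wrench: Bystander: steel spanner 180 mm long lying flat; origin at its middle on the bench.
Things that resemble listed ones, but are neither listed nor needed, are in the scene too. Several things have the shape of the cover; the one meant has the colours described above.

How it is judged:
By the outcome, as a careful person would: the job done as asked, in the order asked, and still so for the second after the job is handed in, while the arm keeps its last pose, push and grip.
It also fails if it takes over 67 s, if anything falls off the work surface, if the arm or the gripper's body presses on something with over 40 N, if the wrist force passes 120 N, or if a joint passes its speed limit or range.

## Robot

A 6-joint arm with a two-finger parallel gripper is mounted at the origin on the work surface. World frame = base frame: x ahead of the robot, y to its left, z up, the work surface at z = 0. Lengths are in m, angles in degrees, forces in N, time in s.
With the tool pointing down it reaches from about 0.375 to 0.9 m from the base axis. Payload 3.1 kg.
Tool frame: the origin (TCP) lies midway between the tips of the shut fingers; the grasp point (between the pads) lies 19 mm behind it; z points along the fingers, y is the line along which they close (so a half turn about z gives the same grasp; the last joint's range is limited). The gripper opens to 87 mm and grips with 3 to 60 N. Pads are 19 mm wide; open, the fingers measure 117 mm over their backs; the gripper's body (75 mm by 190 mm) begins 51 mm behind the grasp point.
Start: joints at [59.33, 30.224, 82.088, -0, 67.689, -10.227], TCP at [0.218, 0.586, 0.223] pointing down, gripper open.
Joint ranges: [-176.69, 176.69], [-43.24, 126.21], [12.49, 139.97], [-82, 262], [0, 151.66], [-163.58, 163.58]. Speed limits (degrees/s): [159.86, 159.86, 180, 180, 180, 180].

## Interface

Orientations are given as a 3x3 rotation matrix whose columns are the frame's x, y, z axes.
In Python, from rig import read_state, capture, camera_info, hand_in gives the robot as it stands.
- The arm moves only by the tool drive_tool, never from a script. Its argument "motion" is a list of rows, each a list of 2 entries, a list of its own where there are three numbers: the shift along the tool's x, y, z in mm, then the turn, a rotation vector about the tool's x, y, z in rad. A call has 1 to 5 rows; each row shifts and turns the commanded pose from where the row before left it, along the tool's axes as they then stand; what a row does not reach is not made up. A row lasts 1/10 s, in which the tool goes at most 50 mm and 8.59 degrees, less where a joint would pass 70% of its speed; a pose out of reach is approached as far as the arm can. A call is refused whole if a number of a shift passes 50 or a number of a turn 0.15, either way. A call with a gripper value outside its range is refused whole. "gripper" is the opening, from 0 (shut) to 1 (fully open), set as the call begins (left out, the last holds). The fingers move at their own pace and stop on an object; the grip force is fixed at half the most. Time passes only in rows, so rows that do not move let the fingers close. It gives the time, the measured TCP pose, the force, the opening and the grip force at its end, in the units of the state.
- read_state(): the state, without advancing time (a new reading comes with each control period).
- capture(name): name is "side" or "top"; returns the picture (420x560x3 uint8, red, green, blue); there is no depth.
- camera_info(name): a dict with "fovy" (degrees; the focal length in pixels is half the picture's height over the tangent of half this angle, whatever the lens; pixels are square), "cx", "cy" (the principal point, pixels), "xyz" and "orientation" of the camera in the world. Camera axes: x right, y down, z forward; pixel columns grow to the right and rows downward; lengths in m; the calibration is good to about 2 mm. A picture is of the moment at which its call begins. camera_info takes no time and is no camera call.
- hand_in(): hands the job in; it is judged then, once.
The state is a dict: "time_s": time; "joint_positions": joint angles; "qvel": joint speeds; "tau": joint torques, N m; "position": TCP position; "tcp_rot": TCP orientation; "force": force on the tool from outside, world axes, zero at the start; "moment": the same for the moment, N m; "opening": opening from 0.0 (shut) to 1.0 (fully open); "grasp_force": force on a finger pad.
Only numpy, scipy, OpenCV 4.12 (cv2) and the standard library are available. Lean on these libraries where they do the work, as an engineer would, in place of code of your own. Each camera call takes 0.05 s, during which the arm holds its last target. There are 200 camera calls.

## Working session

There is one attempt and no reset: what is moved stays moved. The work goes in short steps, Python scripts to look and compute and a tool call to move; the robot and the scene stay as the last step left them, time stands still between calls to the robot, and variables do not carry over. Pictures are saved under pics/ and viewed, at most 10 in all, crops included, and the job is handed in when it is done.

Besides the shell and the picture viewer there is one more tool, called after "Emit:" as name(argument=value, ...) on one line, values as JSON. drive_tool: Moves the arm, as the interface text tells. Its arguments: {"type":"object","properties":{"motion":{"type":"array","items":{"type":"array"}},"gripper":{"type":"number"}},"required":["motion"]}

```bash
mkdir -p pics; ls
python3 - <<'E'
from rig import *
import cv2
for n in("side","top"):
    im=capture(n); cv2.imwrite(f"pics/{n}0.png",im[:,:,::-1]); print(n,camera_info(n))
print(read_state())
E
```

```text
pics
side {'fovy': 46.59115943418785, 'cx': 274.3170159880546, 'cy': 203.87166833133517, 'xyz': array([ 0.11679626, -0.48650069,  0.91632826]), 'orientation': array([[ 0.73269374, -0.52437764,  0.43380638],
       [-0.68039658, -0.57831835,  0.4501204 ],
       [ 0.01484512, -0.62496078, -0.78051499]])}
top {'fovy': 44.42660388874582, 'cx': 285.03104108549707, 'cy': 199.6479844645231, 'xyz': array([ 0.35221593, -0.01751085,  1.17238423]), 'orientation': array([[-0.00433637, -0.98046385,  0.19665155],
       [-0.99985044,  0.00754349,  0.01556256],
       [-0.01674197, -0.19655466, -0.98034992]])}
{'time_s': 0.1, 'joint_positions': array([ 5.93272740e+01,  3.02735403e+01,  8.21489326e+01, -2.22278510e-05,
        6.76896340e+01, -1.02272670e+01]), 'qvel': array([ 0.08492891, -0.06289662, -0.14833573, -0.03571045,  0.00071905,
       -0.0369597 ]), 'tau': array([ 1.67846479e-04, -4.40981448e+01, -1.77150321e+01,  6.34747767e-02,
        5.33889444e-02, -2.96013786e-05]), 'position': array([0.21795287, 0.58506269, 0.22167118]), 'tcp_rot': array([[-9.37005013e-01,  3.49314487e-01, -9.97836265e-04],
       [ 3.49315740e-01,  9.37003565e-01, -1.68307513e-03],
       [ 3.47053613e-04, -1.92560974e-03, -9.99998086e-01]]), 'force': array([ 0.15765864,  0.37634394, -0.55550814]), 'moment': array([0.04946849, 0.05682797, 0.00126494]), 'grasp_force': 0.0, 'opening': 0.9966883931481479}
```

View pics/side0.png

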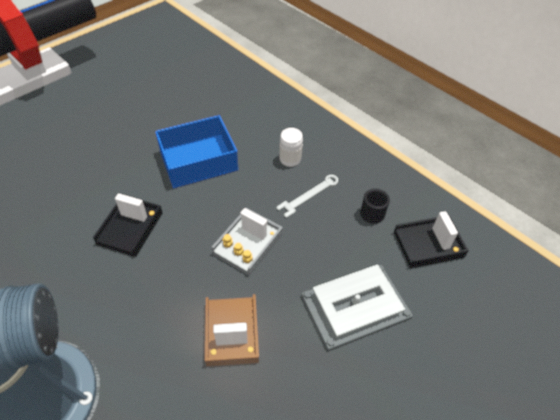

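View pics/top0.png

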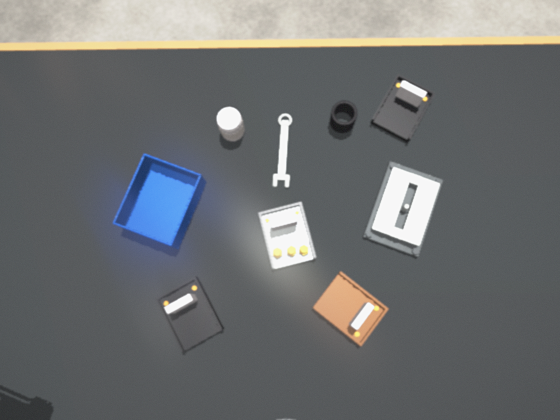

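Four cover-shaped things (top view): black (190,315), black (402,108), brown (350,308), and grey (287,237). Only the grey one has a steel top with three plugs, so that is the cover. Next I'll confirm it in a crop and measure.

```bash
cat > h.py <<'E'
import numpy as np, cv2
from rig import *
def ray(n,u,v):
    c=camera_info(n); f=210/np.tan(np.radians(c['fovy']/2))
    d=np.array(c['orientation'])@np.array([(u-c['cx'])/f,(v-c['cy'])/f,1]); return np.array(c['xyz']),d
def onz(n,u,v,z):
    o,d=ray(n,u,v); return o+d*(z-o[2])/d[2]
def proj(n,p):
    c=camera_info(n); f=210/np.tan(np.radians(c['fovy']/2))
    q=np.array(c['orientation']).T@(np.array(p)-c['xyz']); return q[0]/q[2]*f+c['cx'],q[1]/q[2]*f+c['cy']
def two(uv1,uv2):
    o,d=ray('side',*uv1);p,e=ray('top',*uv2)
    s=np.linalg.lstsq(np.c_[d,-e],p-o,rcond=None)[0]
    a,b=o+d*s[0],p+e*s[1]; return (a+b)/2,np.linalg.norm(a-b)
E
python3 - <<'E'
from h import *
np.set_printoptions(precision=4,suppress=True)
t=cv2.imread('pics/top0.png');s=cv2.imread('pics/side0.png')
a=cv2.resize(t[190:280,245:330],None,fx=4.6,fy=4.6,interpolation=cv2.INTER_CUBIC)
b=cv2.resize(t[155:265,355:450],None,fx=3.76,fy=3.76,interpolation=cv2.INTER_CUBIC)
h=min(len(a),len(b)); cv2.imwrite('pics/crop.png',np.hstack([a[:h],b[:h]])); print(a.shape,b.shape)
h1=cv2.cvtColor(t,cv2.COLOR_BGR2HSV)
def blobs(n,img,m,amin):
    cs,_=cv2.findContours(m.astype('uint8'),cv2.RETR_EXTERNAL,cv2.CHAIN_APPROX_NONE)
    for c in cs:
        if cv2.contourArea(c)>amin:
            r=cv2.minAreaRect(c); print(n,np.round(r[0],1),np.round(r[1],1),round(r[2],1),cv2.boxPoints(r).round(1).tolist())
for n,im in(('top',t),('side',s)):
    H=cv2.cvtColor(im,cv2.COLOR_BGR2HSV)
    print('blue');blobs(n,im,cv2.inRange(H,(105,150,60),(130,255,255)),800)
    print('yellow');blobs(n,im,cv2.inRange(H,(15,110,120),(35,255,255)),8)
    print('bright');blobs(n,im,cv2.inRange(H,(0,0,150),(179,60,255)),60)
E
```

```text
(414, 391, 3) (414, 357, 3)
blue
top [159.6 200.2] [70.1 78.8] 22.4 [[112.19999694824219, 223.3000030517578], [142.1999969482422, 150.39999389648438], [207.10000610351562, 177.10000610351562], [177.10000610351562, 250.0]]
yellow
top [357. 334.] [6. 6.] 90.0 [[354.0, 331.0], [360.0, 331.0], [360.0, 337.0], [354.0, 337.0]]
top [376.5 308. ] [6. 5.] 90.0 [[374.0, 305.0], [379.0, 305.0], [379.0, 311.0], [374.0, 311.0]]
top [165.8 302.8] [3.5 4.2] 45.0 [[163.0, 303.0], [166.0, 300.0], [168.5, 302.5], [165.5, 305.5]]
top [194. 288.] [4. 4.] 90.0 [[192.0, 286.0], [196.0, 286.0], [196.0, 290.0], [192.0, 290.0]]
top [425.  99.] [2.8 4.2] 45.0 [[422.5, 99.5], [425.5, 96.5], [427.5, 98.5], [424.5, 101.5]]
top [397.5  85. ] [4. 3.] 90.0 [[396.0, 83.0], [399.0, 83.0], [399.0, 87.0], [396.0, 87.0]]
bright
top [361.4 315.3] [11.  30.4] 36.0 [[348.0, 324.3999938964844], [365.8999938964844, 299.79998779296875], [374.79998779296875, 306.20001220703125], [356.8999938964844, 330.79998779296875]]
top [178.5 303.1] [ 9.3 30.5] 61.4 [[162.89999389648438, 306.29998779296875], [189.6999969482422, 291.7000122
[... 5678 characters left out ...]
 14.4] [60.4  3.5] 29.9 [[278.5, 0.800000011920929], [280.20001220703125, -2.200000047683716], [332.6000061035156, 27.899999618530273], [330.8999938964844, 31.0]]
side [374.3 116. ] [463.7  31.3] 33.7 [[172.6999969482422, 0.5], [190.10000610351562, -25.600000381469727], [575.9000244140625, 231.60000610351562], [558.5, 257.70001220703125]]
side [97.4 22.7] [  2.5 123.9] 67.8 [[39.599998474121094, 44.900001525878906], [154.1999969482422, -1.899999976158142], [155.1999969482422, 0.4000000059604645], [40.5, 47.29999923706055]]
side [101.   3.] [ 6. 20.] 90.0 [[91.0, 0.0], [111.0, 0.0], [111.0, 6.0], [91.0, 6.0]]
side [29.  5.] [10. 34.] 90.0 [[12.0, 0.0], [46.0, 0.0], [46.0, 10.0], [12.0, 10.0]]
```

View pics/crop.png

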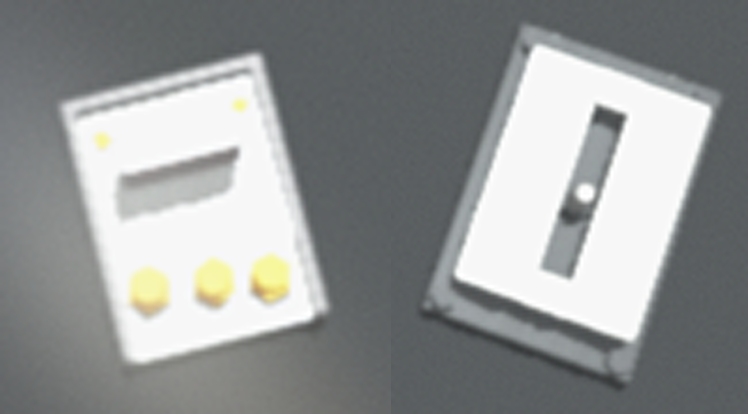

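The crop confirms it: a grey plate with a steel top and a rim on three sides, and three plugs at crop (150,290), (214,283), (270,278). In the right half, the bright pin tip in the slot is at (584,193).

Run:
```python
from h import *
np.set_printoptions(precision=4,suppress=True)
L=lambda x,y,z:onz('top',245+x/4.6,190+y/4.6,z)
R=lambda x,y,z:onz('top',355+(x-391)/3.76,155+y/3.76,z)
c=[L(60,105,.03),L(262,55,.03),L(128,365,.018),L(325,318,.018)]
print('corners',c)
mx=(c[0]+c[1])/2-(c[2]+c[3])/2; yaw=np.arctan2(mx[1],mx[0]); print('len',np.linalg.norm(mx[:2]),'yaw',np.degrees(yaw))
w=c[0]-c[1];print('w',np.linalg.norm(w),np.degrees(np.arctan2(w[1],w[0]))-90); w=c[2]-c[3];print('w',np.linalg.norm(w),np.degrees(np.arctan2(w[1],w[0]))-90)
X=np.array([np.cos(yaw),np.sin(yaw),0]);Y=np.array([-X[1],X[0],0])
m=sum(c)/4; h=m+X*.025; print('handle',h[:2])
hb=(L(118,178,.078)+L(240,148,.078))/2+X*.008; print('handle from its top edge',hb[:2])
for p in((150,290),(214,283),(270,278)):
    q=L(*p,.040)-h; print('plug rel',q@X,q@Y)
f=[R(535,42,.04),R(713,103,.04),R(632,340,.04),R(455,275,.04)]
print('pad',sum(f)/4,[np.linalg.norm(f[i]-f[i-1]) for i in range(4)])
v=f[0]-f[3]+f[1]-f[2];fy=np.degrees(np.arctan2(v[1],v[0]));
s=[R(597,105,.04),R(627,115,.04),R(572,278,.04),R(542,268,.04)]
v=s[0]-s[3]+s[1]-s[2];print('fix yaw',fy,np.degrees(np.arctan2(v[1],v[0])),'slot',sum(s)/4)
print('pin top',R(584,193,.049)); print('pin two view',two((358,297),(406.3,206.3)))
b=[onz('top',u,v,.07) for u,v in((147,154),(203,178),(171,247),(114,224))]
print('bin',b,sum(b)/4)
for n,p in(('can',(228.5,118.5,.085)),('coupler',(343,108,.06))):print(n,onz('top',*p))
print('project h->side',proj('side',[*h[:2],.078]),proj('side',[*hb[:2],.078]))
for n in [(178,303),(361,315)]: print('distractor',onz('top',*n,.078))
```

```text
corners [array([0.5515, 0.0617, 0.03  ]), array([ 0.5757, -0.0377,  0.03  ]), array([0.4255, 0.0287, 0.018 ]), array([ 0.4476, -0.0671,  0.018 ])]
len 0.13085738996707996 yaw 13.781180868568798
w 0.10222682435175656 13.71440752983986
w 0.0983184688328996 13.028491771119647
handle [0.5244 0.0024]
handle from its top edge [0.523  0.0044]
plug rel -0.05930487182766342 0.02994078772495237
plug rel -0.06352996815885256 -0.0005722367022693465
plug rel -0.06774926245710597 -0.027143317752940405
pad [ 0.5648 -0.2702  0.04  ] [np.float64(0.15114283238458656), np.float64(0.11132718100179646), np.float64(0.15245044477467715), np.float64(0.10893169555161657)]
fix yaw -21.153993632404262 -20.907539939140825 slot [ 0.5634 -0.2706  0.04  ]
pin top [ 0.5604 -0.2682  0.049 ]
pin two view (array([ 0.562 , -0.2696,  0.045 ]), np.float64(0.0018869764929592189))
bin [array([0.6799, 0.3083, 0.07  ]), array([0.6236, 0.1812, 0.07  ]), array([0.4712, 0.2462, 0.07  ]), array([0.5221, 0.3728, 0.07  ])] [0.5742 0.2771 0.07  ]
can [0.756  0.1251 0.085 ]
coupler [ 0.7878 -0.1332  0.06  ]
project h->side (np.float64(252.76639685812722), np.float64(216.62092990827446)) (np.float64(251.67477512183166), np.float64(216.40419598085356))
distractor [0.3528 0.225  0.078 ]
distractor [ 0.3267 -0.1565  0.078 ]
```

```bash
cat >> h.py <<'E'
from scipy.spatial.transform import Rotation as Ro
def Rt(yaw,tilt=0):   # tool y along cover x (yaw deg), z down; tilt>0 pours
    c,s=np.cos(np.radians(yaw)),np.sin(np.radians(yaw))
    return np.array([[-s,c,0],[c,s,0],[0,0,-1]]).T@Ro.from_rotvec([-np.radians(tilt),0,0]).as_matrix()
def to(p,yaw,tilt=0):  # p: TCP target
    s=read_state();R=s['tcp_rot']
    T=Rt(yaw,tilt); d=np.array(p)-s['position']
    np.set_printoptions(precision=4,suppress=True)
    print('t',s['time_s'],'pos',s['position'],'F',s['force'],'M',s['moment'],'open',s['opening'],'gf',s['grasp_force'])
    print('shift mm now-axes',R.T@d*1e3,'target-axes',T.T@d*1e3,'turn',Ro.from_matrix(R.T@T).as_rotvec())
E
python3 -c "
from h import *
to([.5237,.0034,.15],13.5)"
```

```text
t 0.1 pos [0.218  0.5851 0.2217] F [ 0.1577  0.3763 -0.5555] M [0.0495 0.0568 0.0013] open 0.9966883931481479 gf 0.0
shift mm now-axes [-489.6954 -438.0801   72.3449] target-axes [-636.9666  161.5129   71.6712] turn [-0.0019  0.0006  0.9783]
```

Emit:
drive_tool(motion=[[[0, 0, 0], [0, 0, 0.14]], [[0, 0, 0], [0, 0, 0.14]], [[0, 0, 0], [0, 0, 0.14]], [[0, 0, 0], [0, 0, 0.14]], [[0, 0, 0], [0, 0, 0.14]]], gripper=0.45)

```text
time_s: 0.6
position: [0.218, 0.5852, 0.2219]
tcp_rot: [[-0.487, 0.874, -0.001], [0.874, 0.487, -0.001], [-0.001, -0.001, -1.0]]
force: [0.4, 0.7, -0.3]
opening: 0.628
grasp_force: 0.0
```

Emit:
drive_tool(motion=[[[0, 0, 0], [0, 0, 0.14]], [[0, 0, 0], [0, 0, 0.14]], [[-40, 10, 0], [0, 0, 0]], [[-40, 10, 0], [0, 0, 0]], [[-40, 10, 0], [0, 0, 0]]])

```text
time_s: 1.1
position: [0.2753, 0.4745, 0.222]
tcp_rot: [[-0.233, 0.972, -0.0], [0.972, 0.233, -0.001], [-0.001, -0.001, -1.0]]
force: [-0.2, -0.8, 0.2]
opening: 0.454
grasp_force: 0.0
```

```bash
python3 -c "
from h import *
to([.5237,.0034,.15],13.5)"
```

```text
t 1.1 pos [0.2753 0.4745 0.222 ] F [-0.1975 -0.7889  0.2052] M [-0.1101 -0.0594 -0.0516] open 0.4535393700663059 gf 0.0
shift mm now-axes [-515.9918  131.7811   72.3091] target-axes [-516.0822  131.5958   72.0002] turn [-0.0007  0.0008 -0.0003]
```

Emit:
drive_tool(motion=[[[-48, 12, 0], [0, 0, 0]], [[-48, 12, 0], [0, 0, 0]], [[-48, 12, 0], [0, 0, 0]], [[-48, 12, 0], [0, 0, 0]], [[-48, 12, 0], [0, 0, 0]]])

```text
time_s: 1.6
position: [0.3896, 0.2545, 0.2224]
tcp_rot: [[-0.232, 0.973, -0.0], [0.973, 0.232, -0.0], [-0.0, -0.0, -1.0]]
force: [1.0, -0.2, 0.4]
opening: 0.447
grasp_force: 0.0
```

Emit:
drive_tool(motion=[[[-48, 12, 0], [0, 0, 0]], [[-48, 12, 0], [0, 0, 0]], [[-48, 12, 15], [0, 0, 0]], [[-48, 12, 15], [0, 0, 0]], [[-40, 12, 15], [0, 0, 0]]])

```text
time_s: 2.1
position: [0.5007, 0.0451, 0.1781]
tcp_rot: [[-0.231, 0.973, 0.0], [0.973, 0.231, -0.0], [-0.0, 0.0, -1.0]]
force: [0.5, 0.3, 0.2]
opening: 0.449
grasp_force: 0.0
```

Emit:
drive_tool(motion=[[[-30, 8, 15], [0, 0, 0]], [[0, 0, 12], [0, 0, 0]], [[0, 0, 0], [0, 0, 0]]])

```text
time_s: 2.4
position: [0.5129, 0.0199, 0.1496]
tcp_rot: [[-0.23, 0.973, -0.005], [0.973, 0.23, 0.001], [0.003, -0.005, -1.0]]
force: [-0.7, 0.2, 0.6]
opening: 0.446
grasp_force: 0.0
```

```bash
python3 -c "
from h import *
to([.5237,.0034,.031],13.5)
t,s=capture('top'),capture('side')
h=[cv2.resize(i[v:v+100,u:u+100],None,fx=4,fy=4,interpolation=cv2.INTER_CUBIC) for i,u,v in((t,235,180),(s,195,165))]
cv2.imwrite('pics/near.png',np.hstack(h)[:,:,::-1])"
```

```text
t 2.4 pos [0.5129 0.0199 0.1496] F [-0.6974  0.236   0.5604] M [-0.0452  0.0956 -0.0606] open 0.44586554565252456 gf 0.0
shift mm now-axes [-18.8684   7.2912 118.5179] target-axes [-18.5956   6.6451 118.599 ] turn [-0.0049 -0.0025 -0.0036]
```

View pics/near.png

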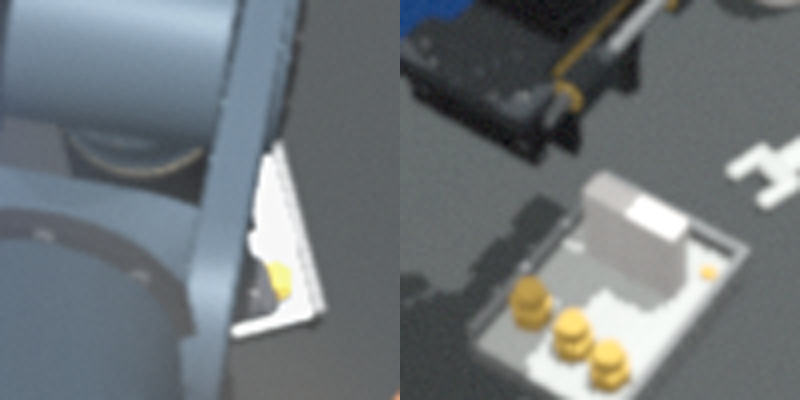

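The side view shows the handle top at about pixel (254,215), matching the prediction of (252,216). I'll centre and descend.

Emit:
drive_tool(motion=[[[-9, 3, 15], [0, 0, 0]], [[-9, 3, 25], [0, 0, 0]], [[0, 0, 15], [0, 0, 0]], [[0, 0, 0], [0, 0, 0]], [[0, 0, 0], [0, 0, 0]]])

```text
time_s: 3.0
position: [0.5245, 0.0051, 0.0973]
tcp_rot: [[-0.234, 0.972, 0.0], [0.972, 0.234, 0.0], [0.0, 0.0, -1.0]]
force: [0.6, -0.6, 0.2]
opening: 0.453
grasp_force: 0.0
```

```bash
python3 -c "
from h import *
print(onz('side',254.5,215,.078))
to([.5237,.0034,.031],13.5)"
```

```text
[0.5300387  0.00315683 0.078     ]
t 3.0 pos [0.5245 0.0051 0.0973] F [ 0.5864 -0.5685  0.1507] M [-0.0543  0.0568 -0.0119] open 0.4527121513428374 gf 0.0
shift mm now-axes [-1.5    -1.1779 66.2919] target-axes [-1.4996 -1.1595 66.2922] turn [ 0.0003 -0.      0.0001]
```

Emit:
drive_tool(motion=[[[-1.5, 0, 20], [0, 0, 0]], [[0, 0, 20], [0, 0, 0]], [[0, 0, 16], [0, 0, 0]], [[0, 0, 10], [0, 0, 0]], [[0, 0, 0], [0, 0, 0]]])

```text
time_s: 3.5
position: [0.5248, 0.003, 0.0305]
tcp_rot: [[-0.233, 0.973, -0.001], [0.973, 0.233, 0.0], [0.0, -0.001, -1.0]]
force: [-0.6, 0.5, -0.4]
opening: 0.452
grasp_force: 0.0
```

Emit:
drive_tool(motion=[[[0, 0, 0], [0, 0, 0]], [[0, 0, 0], [0, 0, 0]], [[0, 0, 0], [0, 0, 0]], [[0, 0, 0], [0, 0, 0]], [[0, 0, 0], [0, 0, 0]]], gripper=0)

```text
time_s: 4.0
position: [0.526, 0.0022, 0.0312]
tcp_rot: [[-0.232, 0.973, 0.002], [0.973, 0.232, -0.001], [-0.001, 0.002, -1.0]]
force: [2.3, 0.8, 4.0]
opening: 0.182
grasp_force: 30.0
```

```bash
python3 -c "
from h import *
to([.5237,.0034,.031],13.5)"
```

```text
t 4.0 pos [0.526  0.0022 0.0312] F [2.2767 0.779  4.0314] M [-0.1322  0.1985  0.1066] open 0.18205085709330693 gf 29.966830839402974
shift mm now-axes [ 1.656  -1.9601  0.2264] target-axes [ 1.6579 -1.9578  0.2316] turn [ 0.0018  0.0011 -0.0011]
```

Emit:
drive_tool(motion=[[[0, 0, -4], [0, 0, 0]], [[0, 0, -10], [0, 0, 0]], [[0, 0, -15], [0.03, 0, 0]], [[0, 0, -20], [0.04, 0, 0]], [[0, 0, -20], [0.04, 0, 0]]])

```text
time_s: 4.5
position: [0.5257, 0.0032, 0.1]
tcp_rot: [[-0.231, 0.967, -0.11], [0.973, 0.23, -0.025], [0.001, -0.113, -0.994]]
force: [0.9, -0.0, -6.3]
opening: 0.181
grasp_force: 30.0
```

Emit:
drive_tool(motion=[[[0, 0, -20], [0, 0, 0]], [[0, 0, -20], [0, 0, 0]], [[0, 0, -10], [0, 0, 0]], [[0, 0, -5], [0, 0, 0]], [[0, 0, 0], [0, 0, 0]]])

```text
time_s: 5.0
position: [0.5326, 0.0045, 0.1542]
tcp_rot: [[-0.232, 0.967, -0.107], [0.973, 0.23, -0.025], [0.0, -0.11, -0.994]]
force: [-0.2, 0.0, -5.7]
opening: 0.178
grasp_force: 30.0
```

```bash
python3 -c "
from h import *
b=np.array([.574,.277]);d=np.radians(-22.5);X=np.array([np.cos(d),np.sin(d)])
p=b+X*.07; print(p); to([*p,.165],-22.5)
s=capture('side'); cv2.imwrite('pics/lift.png',cv2.resize(s[120:300,150:350],None,fx=3,fy=3,interpolation=cv2.INTER_CUBIC)[:,:,::-1])"
```

```text
[0.63867157 0.25021216]
t 5.0 pos [0.5326 0.0045 0.1542] F [-0.1596  0.0018 -5.7439] M [-0.0048 -0.3433 -0.0022] open 0.17827602484419225 gf 29.97030288912356
shift mm now-axes [214.4431 158.0191 -28.2482] target-axes [267.6232   3.9814 -10.7609] turn [-0.1063  0.0344  0.626 ]
```

View pics/lift.png

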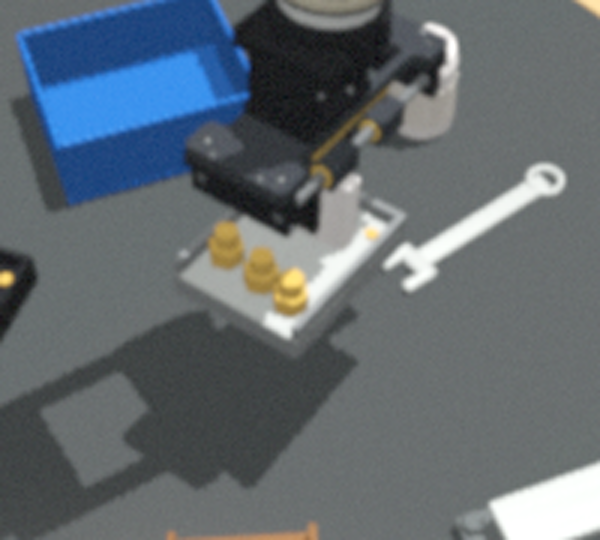

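Emit:
drive_tool(motion=[[[6, 5, -1], [0, 0, 0]], [[12, 10, -2], [0, 0, 0]], [[18, 16, -3], [0, 0, 0]], [[22, 19, -3], [0, 0, 0]], [[24, 21, -4], [0, 0, 0]]])

```text
time_s: 5.55
position: [0.5841, 0.1027, 0.1585]
tcp_rot: [[-0.232, 0.967, -0.108], [0.973, 0.23, -0.025], [0.001, -0.111, -0.994]]
force: [1.1, 0.1, -6.1]
opening: 0.183
grasp_force: 30.0
```

Emit:
drive_tool(motion=[[[24, 21, -4], [0, 0, 0]], [[24, 21, -4], [0, 0, 0]], [[24, 21, -4], [0, 0, 0]], [[20, 17, -3], [0, 0, 0]], [[16, 14, -2], [0, 0, 0]]])

```text
time_s: 6.05
position: [0.6517, 0.2314, 0.1647]
tcp_rot: [[-0.234, 0.966, -0.108], [0.972, 0.232, -0.025], [0.001, -0.11, -0.994]]
force: [0.1, 0.1, -6.4]
opening: 0.182
grasp_force: 30.0
```

Emit:
drive_tool(motion=[[[9, 8, -1], [0, 0.0, 0.01]], [[4, 3, 0], [0, 0.002, 0.02]], [[0, 0, 0], [0, 0.004, 0.04]], [[0, 0, 0], [0, 0.006, 0.06]], [[0, 0, 0], [0, 0.008, 0.08]]])

```text
time_s: 6.55
position: [0.6585, 0.2425, 0.1649]
tcp_rot: [[-0.019, 0.994, -0.111], [1.0, 0.018, -0.006], [-0.004, -0.111, -0.994]]
force: [-0.1, 0.2, -5.3]
opening: 0.187
grasp_force: 30.0
```

Emit:
drive_tool(motion=[[[0, 0, 0], [0, 0.009, 0.09]], [[0, 0, 0], [0, 0.009, 0.09]], [[0, 0, 0], [0, 0.009, 0.09]], [[0, 0, 0], [0, 0.007, 0.07]], [[0, 0, 0], [0, 0.005, 0.05]]])

```text
time_s: 7.05
position: [0.6585, 0.242, 0.1651]
tcp_rot: [[0.364, 0.925, -0.105], [0.931, -0.363, 0.031], [-0.009, -0.109, -0.994]]
force: [0.8, 0.4, -5.9]
opening: 0.182
grasp_force: 30.0
```

```bash
python3 -c "
from h import *
to([.657,.2426,.165],-22.5)
s=capture('side'); cv2.imwrite('pics/bin.png',cv2.resize(s[60:240,120:340],None,fx=3,fy=3,interpolation=cv2.INTER_CUBIC)[:,:,::-1])"
```

```text
t 7.05 pos [0.6585 0.242  0.1651] F [ 0.7609  0.4229 -5.8963] M [-0.2464 -0.2302 -0.0075] open 0.1824484590312581 gf 29.968692411202937
shift mm now-axes [ 0.0176 -1.6166  0.238 ] target-axes [-0.0152 -1.6329  0.0608] turn [-0.109   0.0099  0.0193]
```

View pics/bin.png

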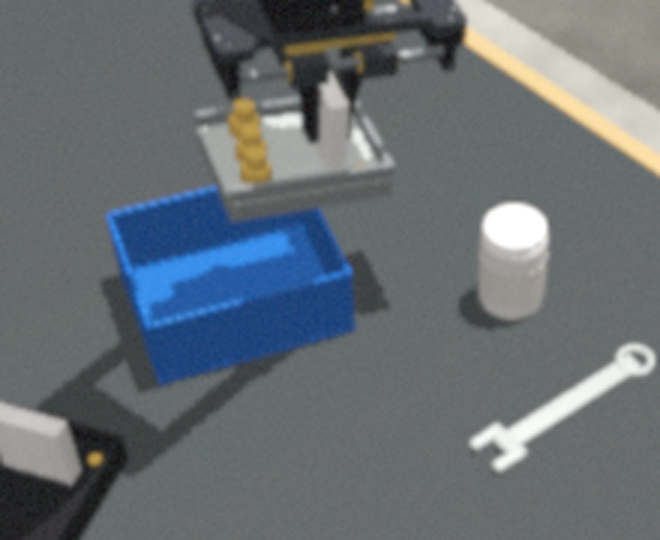

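Emit:
drive_tool(motion=[[[0, 0, 0], [-0.04, 0.005, 0.01]], [[0, 0, 0], [-0.06, 0.005, 0.01]], [[0, 0, 0], [-0.06, 0, 0]], [[0, 0, 0], [-0.06, 0, 0]], [[0, 0, 0], [-0.04, 0, 0]]])

```text
time_s: 7.6
position: [0.6574, 0.2426, 0.1651]
tcp_rot: [[0.38, 0.915, 0.139], [0.925, -0.375, -0.058], [-0.0, 0.151, -0.989]]
force: [-0.2, 0.4, -5.7]
opening: 0.186
grasp_force: 30.0
```

```bash
python3 -c "
from h import *
for p in((156.7,131.7),(170,167.3),(236.7,149.3)): print(onz('side',*p,.07))
to([.657,.2426,.165],-22.5,20)
R=read_state();print('lip',R['position']+R['tcp_rot']@[0,-.09,.011])"
```

```text
[0.52637838 0.36982208 0.07      ]
[0.48023141 0.24747848 0.07      ]
[0.63521094 0.18809089 0.07      ]
t 7.6 pos [0.6574 0.2426 0.1651] F [-0.1987  0.4029 -5.6976] M [-0.0573  0.222   0.0185] open 0.18587922344780441 gf 29.968337290920317
shift mm now-axes [-0.12   -0.4327  0.0402] target-axes [-0.1213 -0.4318 -0.0455] turn [-0.1978 -0.0004  0.0031]
lip [0.5767 0.2757 0.1407]
```

Emit:
drive_tool(motion=[[[0, 5, 0], [-0.02, 0, 0]], [[0, 5, 0], [-0.03, 0, 0]], [[0, 5, 0], [-0.03, 0, 0]], [[0, 0, 0], [-0.03, 0, 0]], [[0, 0, 0], [-0.03, 0, 0]]])

```text
time_s: 8.1
position: [0.6737, 0.2369, 0.1683]
tcp_rot: [[0.381, 0.885, 0.269], [0.925, -0.365, -0.109], [0.002, 0.29, -0.957]]
force: [-0.4, -0.7, -5.2]
opening: 0.184
grasp_force: 30.0
```

Emit:
drive_tool(motion=[[[0, 0, 0], [-0.03, 0, 0]], [[0, 0, 0], [-0.03, 0, 0]], [[0, 0, 0], [-0.03, 0, 0]], [[0, 0, 0], [-0.03, 0, 0]], [[0, 0, 0], [-0.03, 0, 0]]])

```text
time_s: 8.6
position: [0.6738, 0.2373, 0.1689]
tcp_rot: [[0.381, 0.834, 0.399], [0.925, -0.345, -0.161], [0.003, 0.43, -0.903]]
force: [0.0, -0.3, -3.8]
opening: 0.184
grasp_force: 30.0
```

Emit:
drive_tool(motion=[[[0, 0, 0], [-0.02, 0, 0]], [[0, 0, 0], [0, 0, 0]], [[0, 0, 0], [0, 0, 0]], [[0, 0, 0], [0, 0, 0]], [[0, 0, 0], [0, 0, 0]]])

```text
time_s: 9.1
position: [0.6735, 0.2374, 0.1686]
tcp_rot: [[0.38, 0.827, 0.414], [0.925, -0.341, -0.168], [0.002, 0.447, -0.895]]
force: [-1.1, -0.1, -3.8]
opening: 0.182
grasp_force: 30.0
```

```bash
python3 -c "
from h import *
to([.657,.2426,.165],-22.5,0)
s=capture('side'); cv2.imwrite('pics/pour.png',cv2.resize(s[60:240,120:340],None,fx=3,fy=3,interpolation=cv2.INTER_CUBIC)[:,:,::-1])"
```

```text
t 9.1 pos [0.6735 0.2374 0.1686] F [-1.1118 -0.0816 -3.8249] M [ 0.0979  0.6013 -0.0008] open 0.1815665430370486 gf 29.966910774819553
shift mm now-axes [ -1.4204 -17.      -4.4993] target-axes [ -1.4585 -17.2164   3.5682] turn [ 0.4629 -0.0031  0.0021]
```

View pics/pour.png

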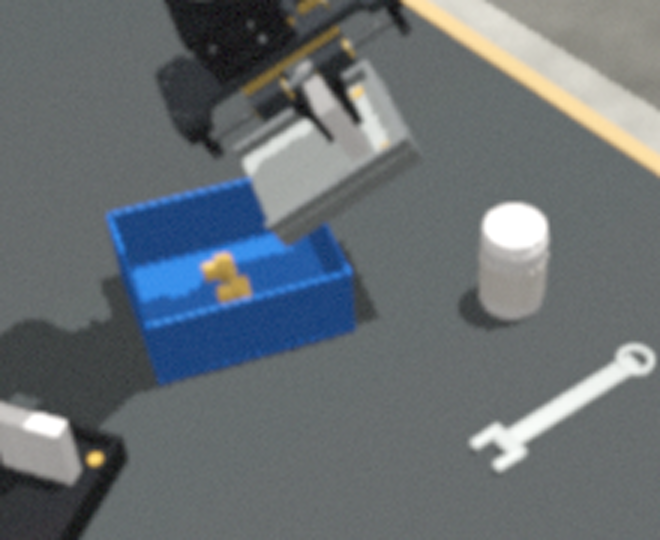

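All three plugs have left the cover: the load is down to 3.8 N, which is the cover alone. Next I'll level it and carry it to the fixture.

Emit:
drive_tool(motion=[[[0, 0, -5], [0.09, 0, 0]], [[0, 0, -10], [0.1, 0, 0]], [[0, 0, -5], [0.1, 0, 0]], [[0, 0, 0], [0.1, 0, 0]], [[0, 0, 0], [0.073, 0.003, -0.02]]])

```text
time_s: 9.65
position: [0.6681, 0.2398, 0.1882]
tcp_rot: [[0.361, 0.933, 0.002], [0.933, -0.361, 0.006], [0.006, -0.0, -1.0]]
force: [0.9, -0.9, -4.5]
opening: 0.184
grasp_force: 30.0
```

Emit:
drive_tool(motion=[[[-10, 2, 0], [0, 0, 0]], [[-25, 5, 0], [0, 0, 0]], [[-40, 7, 0], [0, 0, 0]], [[-45, 8, 0], [0, 0, 0]], [[-45, 8, 0], [0, 0, 0]]])

```text
time_s: 10.15
position: [0.6334, 0.074, 0.186]
tcp_rot: [[0.36, 0.933, 0.002], [0.933, -0.36, 0.002], [0.003, 0.001, -1.0]]
force: [-0.1, -0.4, -3.6]
opening: 0.182
grasp_force: 30.0
```

Emit:
drive_tool(motion=[[[-45, 8, 0], [0, 0, 0]], [[-45, 8, 0], [0, 0, 0]], [[-45, 8, 0], [0, 0, 0]], [[-45, 8, 0], [0, 0, 0]], [[-45, 8, 0], [0, 0, 0]]])

```text
time_s: 10.65
position: [0.5894, -0.1505, 0.1853]
tcp_rot: [[0.361, 0.933, 0.002], [0.933, -0.361, 0.002], [0.003, 0.001, -1.0]]
force: [0.4, 0.0, -3.4]
opening: 0.186
grasp_force: 30.0
```

```bash
python3 -c "
from h import *
to([.564,-.2704,.12],-21,0)"
```

```text
t 10.65 pos [ 0.5894 -0.1505  0.1853] F [ 0.4017  0.0486 -3.3554] M [-0.1318 -0.0655  0.0612] open 0.18621827576576502 gf 29.970171321183443
shift mm now-axes [-121.1212   19.5056   65.0509] target-axes [-121.0063   19.265    65.3359] turn [ 0.0011 -0.0025 -0.0026]
```

Emit:
drive_tool(motion=[[[-40, 7, 5], [0, 0, 0]], [[-40, 7, 15], [0, 0, 0]], [[-26, 5, 20], [0, 0, 0]], [[-10, 2, 15], [0, 0, 0]], [[0, 0, 10], [0.001, -0.002, -0.002]]])

```text
time_s: 11.15
position: [0.5672, -0.2651, 0.1183]
tcp_rot: [[0.361, 0.932, -0.002], [0.932, -0.361, 0.003], [0.002, -0.003, -1.0]]
force: [1.0, 0.9, -3.7]
opening: 0.183
grasp_force: 30.0
```

Emit:
drive_tool(motion=[[[0, 0, 0], [0, 0, 0]], [[0, 0, 0], [0, 0, 0]]])

```text
time_s: 11.35
position: [0.5688, -0.2624, 0.1197]
tcp_rot: [[0.357, 0.934, -0.001], [0.934, -0.357, 0.003], [0.003, -0.002, -1.0]]
force: [0.5, -0.0, -3.2]
opening: 0.184
grasp_force: 30.0
```

```bash
python3 -c "
from h import *
to([.564,-.2704,.12],-21,0)
r=read_state();
for n,q in(('rim+y',[.05,.04,-.001]),('rim-y',[-.05,.04,-.001]),('lip+y',[.05,-.09,.011]),('lip-y',[-.05,-.09,.011]),('htop+y',[.03,-.008,-.049])): print(n,proj('side',r['position']+r['tcp_rot']@q))
s=capture('side'); cv2.imwrite('pics/fix.png',cv2.resize(s[230:370,270:440],None,fx=4,fy=4,interpolation=cv2.INTER_CUBIC)[:,:,::-1])"
```

```text
t 11.35 pos [ 0.5688 -0.2624  0.1197] F [ 0.4951 -0.039  -3.1529] M [-0.1341 -0.008  -0.0363] open 0.1836559331486083 gf 29.968042715918273
shift mm now-axes [-9.1923 -1.6089 -0.3032] target-axes [-9.1947 -1.5989 -0.2818] turn [-0.0019 -0.0027  0.001 ]
rim+y (np.float64(368.8070178848089), np.float64(246.13004889531908))
rim-y (np.float64(395.09541145012156), np.float64(288.38011990852567))
lip+y (np.float64(308.0129226531071), np.float64(270.1951275938462))
lip-y (np.float64(331.0015715475167), np.float64(315.1073293256677))
htop+y (np.float64(355.50629365738064), np.float64(248.00749165437833))
```

View pics/fix.png

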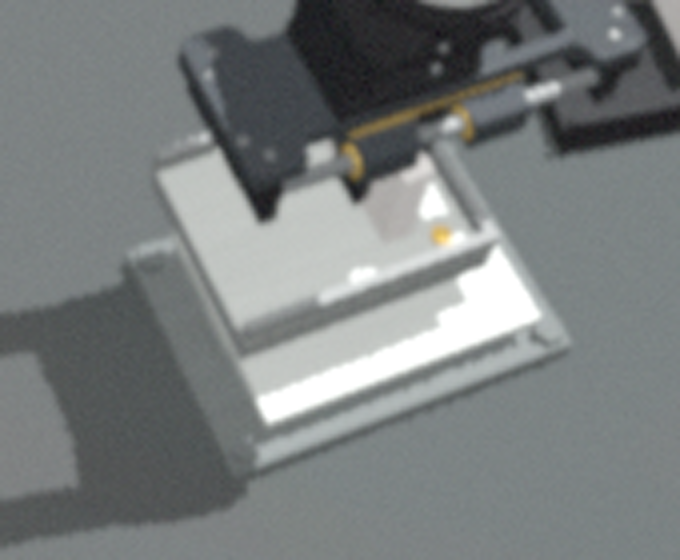

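The predicted cover corners match the picture (rim corner at crop (497,232) against (500,233) predicted), so the grip hasn't slipped. I'll line up with the slot and descend.

Emit:
drive_tool(motion=[[[-5, 3, 6], [0, 0, 0]], [[-4, 3, 10], [-0.002, -0.002, 0]], [[0, 0, 10], [0, 0, 0]], [[0, 0, 5], [0, 0, 0]], [[0, 0, 0], [0, 0, 0]]])

```text
time_s: 11.9
position: [0.5699, -0.274, 0.0869]
tcp_rot: [[0.359, 0.933, -0.002], [0.933, -0.359, 0.002], [0.001, -0.003, -1.0]]
force: [-1.0, 0.7, -3.5]
opening: 0.177
grasp_force: 30.0
```

Emit:
drive_tool(motion=[[[0, 0, 0], [0, 0, 0]], [[0, 0, 0], [0, 0, 0]]])

```text
time_s: 12.1
position: [0.5711, -0.2748, 0.0889]
tcp_rot: [[0.359, 0.933, 0.001], [0.933, -0.359, -0.0], [0.0, 0.001, -1.0]]
force: [0.2, -0.2, -3.9]
opening: 0.177
grasp_force: 30.0
```

```bash
python3 -c "
from h import *
to([.564,-.2704,.08],-21,0)"
```

```text
t 12.1 pos [ 0.5711 -0.2748  0.0889] F [ 0.1997 -0.197  -3.8652] M [-0.1036  0.0093  0.0134] open 0.17749110862567313 gf 29.968017500359565
shift mm now-axes [ 1.551  -8.262   8.8419] target-axes [ 1.5599 -8.2509  8.8506] turn [ 0.0011 -0.0002 -0.0009]
```

Emit:
drive_tool(motion=[[[1, 0, 4], [0.001, 0, 0]], [[0, 0, 3], [0, 0, 0]], [[0, 0, 1], [0, 0, 0]], [[0, 0, 1], [0, 0, 0]], [[0, 0, 0], [0, 0, 0]]])

```text
time_s: 12.6
position: [0.5711, -0.2735, 0.0802]
tcp_rot: [[0.359, 0.933, -0.001], [0.933, -0.359, 0.001], [0.0, -0.001, -1.0]]
force: [-2.0, 0.5, 0.9]
opening: 0.187
grasp_force: 30.0
```

Emit:
drive_tool(motion=[[[0, 0, 1], [0, 0, 0]], [[0, 0, 0], [0, 0, 0]]])

```text
time_s: 12.8
position: [0.5711, -0.2735, 0.08]
tcp_rot: [[0.359, 0.933, -0.001], [0.933, -0.359, 0.001], [0.0, -0.001, -1.0]]
force: [-2.2, 1.5, 6.4]
opening: 0.179
grasp_force: 30.0
```

It's riding on the pin tip (TCP at 80 mm, about 6 N). Now I'll feel along the slot towards −x.

Emit:
drive_tool(motion=[[[0, -1, 0], [0, 0, 0]], [[0, -1, 0], [0, 0, 0]], [[0, -1, 0], [0, 0, 0]], [[0, -1, 0], [0, 0, 0]], [[0, 0, 0], [0, 0, 0]]])

```text
time_s: 13.3
position: [0.5704, -0.2735, 0.0801]
tcp_rot: [[0.36, 0.933, 0.006], [0.933, -0.36, -0.003], [-0.0, 0.007, -1.0]]
force: [4.8, 0.4, 6.4]
opening: 0.186
grasp_force: 30.0
```

Emit:
drive_tool(motion=[[[0, -1, 0], [0, 0, 0]], [[0, -1, 0], [0, 0, 0]], [[0, -1, 0], [0, 0, 0]], [[0, 0, 0], [0, 0, 0]]])

```text
time_s: 13.7
position: [0.5669, -0.273, 0.0798]
tcp_rot: [[0.359, 0.933, 0.005], [0.933, -0.359, -0.004], [-0.002, 0.006, -1.0]]
force: [4.8, -1.7, 4.0]
opening: 0.181
grasp_force: 30.0
```

```bash
python3 -c "
from h import *
to([.564,-.2704,.08],-21,0)"
```

```text
t 13.7 pos [ 0.5669 -0.273   0.0798] F [ 4.8479 -1.6865  3.9977] M [-0.3614 -0.7524  0.0159] open 0.1812183362445332 gf 29.971934056375176
shift mm now-axes [ 1.3987 -3.6445 -0.2491] target-axes [ 1.4017 -3.6449 -0.2261] turn [ 0.0057  0.0016 -0.0007]
```

Emit:
drive_tool(motion=[[[0, -1, 0], [0, 0, 0]], [[0, -1, 0], [0, 0, 0]], [[0, -1, 0], [0, 0, 0]], [[0, 0, 0], [0, 0, 0]]])

```text
time_s: 14.1
position: [0.5595, -0.2687, 0.0768]
tcp_rot: [[0.359, 0.933, -0.006], [0.933, -0.359, 0.004], [0.002, -0.007, -1.0]]
force: [0.0, -0.6, -3.4]
opening: 0.18
grasp_force: 30.0
```

Emit:
drive_tool(motion=[[[0, -1, 0], [0, 0, 0]], [[0, -1, 0], [0, 0, 0]], [[0, -1, 0], [0, 0, 0]], [[0, 0, 0], [0, 0, 0]]])

```text
time_s: 14.5
position: [0.5589, -0.2689, 0.0785]
tcp_rot: [[0.359, 0.933, -0.001], [0.933, -0.359, 0.001], [0.0, -0.001, -1.0]]
force: [0.0, 0.3, -3.0]
opening: 0.179
grasp_force: 30.0
```

```bash
python3 -c "
from h import *
to([.564,-.2704,.08],-21,0)"
```

```text
t 14.5 pos [ 0.5589 -0.2689  0.0785] F [ 0.0315  0.2641 -3.0423] M [-0.095  -0.0033 -0.0039] open 0.17939964082886578 gf 29.968005046248436
shift mm now-axes [ 0.461   5.3322 -1.4552] target-axes [ 0.4561  5.334  -1.45  ] turn [-0.001  -0.0004 -0.0008]
```

It dropped: the contact force is gone and z is below the riding level. Lowering.

Emit:
drive_tool(motion=[[[0, 0, 1], [0, 0, 0]], [[0, 0, 1], [0, 0, 0]], [[0, 0, 1], [0, 0, 0]], [[0, 0, 0], [0, 0, 0]]])

```text
time_s: 14.9
position: [0.559, -0.269, 0.0754]
tcp_rot: [[0.359, 0.933, -0.001], [0.933, -0.359, 0.001], [0.0, -0.001, -1.0]]
force: [-0.4, 0.8, -2.2]
opening: 0.184
grasp_force: 30.0
```

Emit:
drive_tool(motion=[[[0, 0, 1], [0, 0, 0]], [[0, 0, 1], [0, 0, 0]], [[0, 0, 1], [0, 0, 0]], [[0, 0, 0], [0, 0, 0]]])

```text
time_s: 15.3
position: [0.5593, -0.2692, 0.0725]
tcp_rot: [[0.359, 0.933, 0.0], [0.933, -0.359, 0.0], [0.0, -0.0, -1.0]]
force: [0.1, -0.2, -3.5]
opening: 0.182
grasp_force: 30.0
```

```bash
python3 -c "
from h import *
to([.564,-.2704,.066],-21,0)"
```

```text
t 15.3 pos [ 0.5593 -0.2692  0.0725] F [ 0.1399 -0.1823 -3.5183] M [-0.0944 -0.1334  0.0011] open 0.18198799409424624 gf 29.968421256635338
shift mm now-axes [0.5387 4.8116 6.5157] target-axes [0.5364 4.8116 6.5159] turn [-0.0001 -0.0003 -0.0009]
```

Emit:
drive_tool(motion=[[[0, 0, 1], [0, 0, 0]], [[0, 0, 1], [0, 0, 0]], [[0, 0, 1], [0, 0, 0]], [[0, 0, 1], [0, 0, 0]], [[0, 0, 1], [0, 0, 0]]])

```text
time_s: 15.8
position: [0.5594, -0.2692, 0.0687]
tcp_rot: [[0.359, 0.933, 0.0], [0.933, -0.359, -0.0], [0.0, 0.0, -1.0]]
force: [-1.2, 1.3, 7.6]
opening: 0.181
grasp_force: 30.0
```

Emit:
drive_tool(motion=[[[0, 0, 1], [0, 0, 0]], [[0, 0, 1], [0, 0, 0]], [[0, 0, 1], [0, 0, 0]], [[0, 0, 0], [0, 0, 0]]])

```text
time_s: 16.2
position: [0.5594, -0.2692, 0.0663]
tcp_rot: [[0.359, 0.933, 0.0], [0.933, -0.359, -0.0], [-0.0, 0.001, -1.0]]
force: [-1.8, 2.2, 8.4]
opening: 0.183
grasp_force: 30.0
```

```bash
python3 -c "
from h import *
to([.564,-.2704,.066],-21,0)"
```

```text
t 16.2 pos [ 0.5594 -0.2692  0.0663] F [-1.8328  2.2228  8.4077] M [0.0566 0.4929 0.0242] open 0.18319725731864403 gf 29.96766163269058
shift mm now-axes [0.5055 4.7133 0.2824] target-axes [0.5025 4.7137 0.2799] turn [ 0.0005  0.     -0.0006]
```

Emit:
drive_tool(motion=[[[0, 0, 1], [0, 0, 0]], [[0, 0, 1], [0, 0, 0]], [[0, 0, 0], [0, 0, 0]]])

```text
time_s: 16.5
position: [0.5594, -0.2692, 0.0662]
tcp_rot: [[0.359, 0.933, 0.001], [0.933, -0.359, -0.001], [-0.0, 0.001, -1.0]]
force: [-4.3, 3.7, 20.0]
opening: 0.182
grasp_force: 30.0
```

Emit:
drive_tool(motion=[[[0, 0, 0.5], [0, 0, 0]], [[0, 0, 0], [0, 0, 0]], [[0, 0, 0], [0, 0, 0]]])

```text
time_s: 16.8
position: [0.5594, -0.2692, 0.0662]
tcp_rot: [[0.359, 0.933, 0.001], [0.933, -0.359, -0.001], [-0.0, 0.001, -1.0]]
force: [-3.9, 4.2, 21.4]
opening: 0.185
grasp_force: 30.0
```

```bash
python3 -c "
from h import *
to([.564,-.2704,.066],-21,0)"
```

```text
t 16.8 pos [ 0.5594 -0.2692  0.0662] F [-3.9199  4.1941 21.3547] M [ 0.5173  1.1426 -0.072 ] open 0.18537564668666598 gf 29.967552109155804
shift mm now-axes [0.5157 4.7025 0.1893] target-axes [0.5136 4.7029 0.1849] turn [ 0.001   0.0003 -0.0004]
```

It has stopped at the pad's end stop: z holds at 66.2 mm while the force rises to 21 N. One last check of the bin and the fit before handing in.

```bash
python3 -c "
from h import *
t,s=capture('top'),capture('side')
h=[cv2.resize(i[v:v+130,u:u+130],(390,390),interpolation=cv2.INTER_CUBIC) for i,u,v in((t,95,135),(s,280,240))]
cv2.imwrite('pics/end.png',np.hstack(h)[:,:,::-1])"
```

```text
(no output)
```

View pics/end.png

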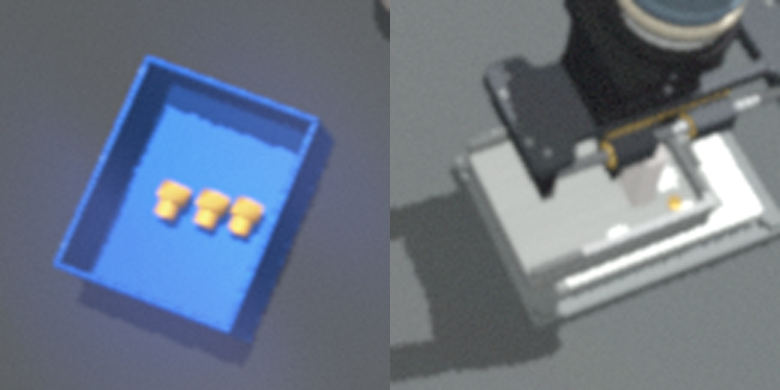

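All three plugs lie in the bin, at crop (172,200), (210,207) and (246,215). The cover sits flat on the pad, in line with the slot.

```bash
python3 -c "
from rig import *
print(hand_in())"
```

```text
the job is handed in; nothing more can be done
None
```

The job is handed in: all three plugs are in the blue bin, and the cover is over the pin, still gripped and pressed to the pad's stop with about 21 N; I didn't touch the other things on the bench, and robot time was about 17 s.

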